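# Snug the adjustable wrench on the unwinder's brake nut and tighten it

### The arm

A 7-joint arm with a two-finger parallel gripper is mounted at the origin on the work surface. World frame = base frame: x ahead of the robot, y to its left, z up, the work surface at z = 0. Lengths are in mm, angles in degrees, forces in N, time in s.
With the tool pointing down it reaches from about 425 to 825 mm from the base axis. Payload 3.6 kg.
Tool frame: the origin (TCP) lies at the very end of the fingers, on their centre line; the grasp point (between the pads) lies 19 mm behind it; z points along the fingers, y is the line along which they close (so a half turn about z gives the same grasp; the last joint's range is limited). The gripper opens to 93 mm and grips with 3 to 60 N. Pads are 15 mm wide; open, the fingers measure 128 mm over their backs; the gripper's body (75 mm by 188 mm) begins 65 mm behind the grasp point.
Start: joints at [68.44, 35.231, -0.722, 81.555, 0.464, 63.22, -2.315], TCP at [222.772, -610.602, 218.64] pointing down, gripper open.
Joint ranges: [-178.69, 178.69], [-17.37, 117.87], [-77.05, 75.6], [15.02, 138.74], [-78.02, 258.01], [0.78, 113.62], [-162.83, 162.83]. Speed limits (degrees/s): [159.86, 159.86, 180, 180, 180, 180, 180].

### API

Orientations are given as [roll, pitch, yaw] about the fixed x, y, z axes, in that order (R = Rz(yaw) Ry(pitch) Rx(roll)).
In Python, from bench import arm gives the robot as it stands.
- The arm moves only by the tool drive_tool, never from a script. Its argument "deltas" is a list of rows, each an object of numbers: "x", "y", "z": the shift along the tool's x, y, z in m; "wx", "wy", "wz": the turn, a rotation vector about the tool's x, y, z in rad; "claw": the opening, from -1 (shut) to 1 (fully open), so that 0 is half open. In form: [{"x": .., "y": .., "z": .., "wx": .., "wy": .., "wz": .., "claw": ..}, ...]. A call has 1 to 5 rows; each row shifts and turns the commanded pose from where the row before left it, along the tool's axes as they then stand; what a row does not reach is not made up. A row lasts 1/12 s, in which the tool goes at most 41.7 mm and 7.16 degrees, less where a joint would pass 70% of its speed; a pose out of reach is approached as far as the arm can. A call is refused whole if a number of a shift passes 0.0417 or a number of a turn 0.125, either way. A call with a gripper value outside its range is refused whole. The fingers move at their own pace and stop on an object; "force" is the grip in N (left out, the last holds). Time passes only in rows, so rows that do not move let the fingers close. It gives the time, the measured TCP pose, the force, the opening and the grip force at its end, in the units of the state.
- arm.get_state(): the state, without advancing time (a new reading comes with each control period).
- arm.snapshot(name): name is "scene" or "top" or "wrist"; returns a dict with "image" (384x512x3 uint8, blue, green, red), "fx", "fy", "cx", "cy" (pixels), "cam_to_world" (4x4, takes a point from camera to world coordinates). Camera axes: x right, y down, z forward; pixel columns grow to the right and rows downward; lengths in mm; the calibration is good to about 2 mm. A picture is of the moment at which its call begins. There is no depth.
- arm.sign_off(): hands the job in; it is judged then, once.
The state is a dict: "time": time; "q": joint angles; "joint_vel": joint speeds; "tau": joint torques, N m; "ee_pos": TCP position; "orientation": TCP orientation; "contact_force": force on the tool from outside, world axes, zero at the start; "wrist_torque": the same for the moment, N m; "width": finger opening in mm; "grip_force": force on a finger pad.
Only numpy, scipy, OpenCV 4.12 (cv2) and the standard library are available. Lean on these libraries where they do the work, as an engineer would, in place of code of your own. Each camera call takes 0.05 s, during which the arm holds its last target. There are 200 camera calls.

### The job

The adjustable wrench lies flat around the label unwinder's hex brake nut with its jaw too wide open. Roll its worm with a light fingertip until the jaw closes snugly on the nut, and only then swing the handle to tighten the nut clockwise (seen from above) by an eighth of a turn. Be gentle with the wrench, do not turn the nut with the fingers, leave the wrench flat and snug on the nut, and leave everything else where it is.

Things in the scene. Friction and masses are not known exactly. Their poses are not given: they have to be found in the camera images.
- unwinder: Fixed round dark steel base, 190 mm across, 20 mm high; origin at the centre of its underside, z up. In the middle of its top stands the brake nut; a 12 mm guide pin, 41 mm tall, stands near its rim at (55, -55) mm in this frame. At the start the wrench's handle lies about along this frame's +y, reaching beyond the rim.
- nut_top (a point): Centre of the upper face of the steel hex brake nut: 27 mm across flats (31.2 mm across corners), 13 mm tall, on the base's top. A stud 17 mm in diameter stands 4 mm proud of it. Turns with the nut.
- nut (a joint): Angle of the brake nut, rad: 0 at the start, growing clockwise seen from above (an eighth of a turn is 0.785). It turns against steady friction of 0.2 N m, has no stop near, and stays where it is left.
- wrench: Loose bare steel adjustable wrench, 245 mm long, 0.57 kg, flat on the unwinder's base. Origin on its underside between the jaws; handle to its own -x (ends at -226 mm), jaws open to +x, z up. Head 14 mm thick. Inner face of the fixed jaw at y = -17 mm, of the moving jaw at y = +17 mm less joint jaw; throat wall at x = -18 mm (the worm's drag pushes it against the nut).
- jaw (a joint): How far the moving jaw has closed, m: the opening is 34 mm less this value, so it is snug on the 27 mm flats at about 0.007, where it stops. It starts at an opening of 32.5 to 35.5 mm. It moves only when the worm is rolled, 1.5 mm a radian, and stays where it is left unless forced open by about 20 N or more.
- worm_top (a point): Top of the worm, a knurled steel roller 20 mm thick and 21 mm long, in the wrench's head 34 mm behind its origin; its axis is the wrench's y, its top 7.5 mm above the head's upper face. A fingertip pressed on it and dragged to the nut (wrench's +x) closes the jaw, 1.5 mm per 10 mm of drag; dragging back opens it. It takes 3 N of drag, so 5 to 10 N of pressure; several strokes, lifting between.
- handle (a point): A point on the centre line of the wrench's handle, half-way up its thickness, 150 mm from the wrench's origin. The handle is 24 mm wide and 12 mm thick here, straight from 75 to 215 mm behind the origin, clear of the base, with free room on both sides; it can be pushed from the side.
Mind the look-alikes: they are no part of the job. Several things have the shape of the unwinder; the one meant has the colours described above.

How it is judged:
By the outcome, as a careful person would: the job done as asked, in the order asked, and still so for the second after the job is handed in, with the robot touching nothing.
It also fails if it takes over 72 s, if anything falls off the work surface, if the arm or the gripper's body presses on something with over 40 N, if the wrist force passes 120 N, or if a joint passes its speed limit or range.

## Working session

There is one attempt and no reset: what is moved stays moved. The work goes in short steps, Python scripts to look and compute and a tool call to move; the robot and the scene stay as the last step left them, time stands still between calls to the robot, and variables do not carry over. Pictures are saved under pics/ and viewed, at most 10 in all, crops included, and the job is handed in when it is done.

Besides the shell and the picture viewer there is one more tool, called after ">>>" as name(argument=value, ...), one argument or row to a line, values as JSON. drive_tool: Moves the arm, as the interface text tells. Its arguments: {"type":"object","properties":{"deltas":{"type":"array"},"force":{"type":"number"}},"required":["deltas"]}

```bash
mkdir -p pics; python3 - <<'E'
from bench import arm
import cv2,pickle
d={n:arm.snapshot(n) for n in("scene","top")}
pickle.dump(d,open('s0.pkl','wb'))
for n in d: cv2.imwrite(f'pics/{n}0.png',d[n]['image'])
s=arm.get_state();print({k:s[k] for k in('time','ee_pos','orientation','contact_force','width')})
for n in d: print(n,d[n]['fx'],d[n]['cx'],d[n]['cy'],d[n]['cam_to_world'])
E
```

```text
{'time': 0.1, 'ee_pos': array([ 222.52722461, -609.9714263 ,  217.62750886]), 'orientation': array([-1.79868985e+02,  5.31096297e-04,  2.00451436e+01]), 'contact_force': array([ 0.25082307, -0.49495515,  0.1038917 ]), 'width': 93.09809989254354}
scene 462.34214703165844 256.09623777133544 193.76661496614105 [[-7.51194515e-01  5.14858253e-01 -4.13071156e-01  1.07207477e+03]
 [ 6.59980334e-01  5.96760478e-01 -4.56402115e-01  6.40390877e+02]
 [ 1.15221448e-02 -6.15465605e-01 -7.88079520e-01  1.31286395e+03]
 [ 0.00000000e+00  0.00000000e+00  0.00000000e+00  1.00000000e+00]]
top 351.455907153155 254.22577904859173 201.04470875478773 [[ 1.78809707e-02 -9.95620930e-01  9.17563827e-02  3.41711772e+02]
 [-9.99831965e-01 -1.81760754e-02 -2.38146976e-03 -1.06424192e+02]
 [ 4.03881207e-03 -9.16983814e-02 -9.95778637e-01  1.16792912e+03]
 [ 0.00000000e+00  0.00000000e+00  0.00000000e+00  1.00000000e+00]]
```

View pics/top0.png

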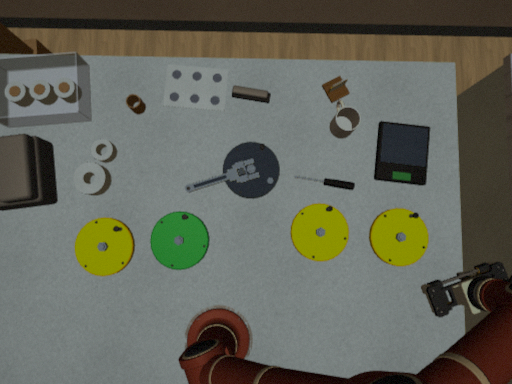

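View pics/scene0.png

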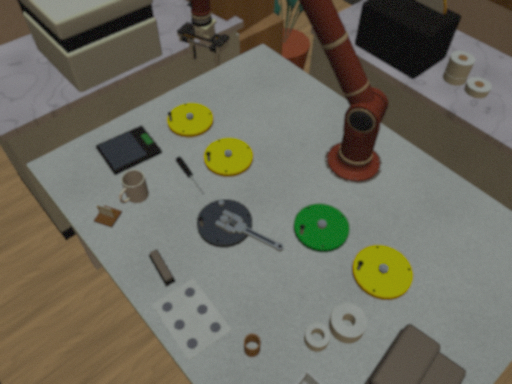

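The top view shows five disc-shaped things: yellow ones at (105,247), (320,232) and (401,237), a green one at (180,240), and a dark one at (251,170). Only the dark one matches dark steel and has the wrench on it, so I'll confirm it in an enlarged crop.

```bash
python3 - <<'E'
import cv2,pickle
d=pickle.load(open('s0.pkl','rb'))
im=d['top']['image'][130:210,180:290]
cv2.imwrite('pics/c0.png',cv2.resize(im,None,fx=7,fy=7,interpolation=cv2.INTER_CUBIC))
E
```

```text
(no output)
```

View pics/c0.png

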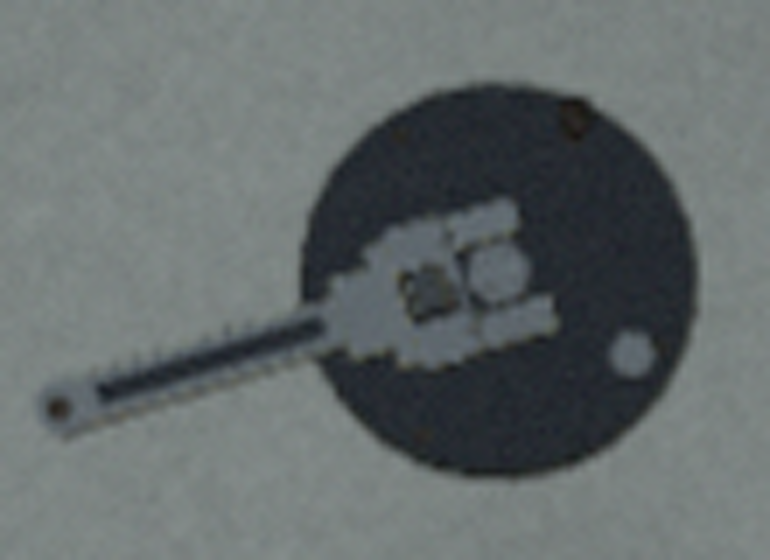

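The crop confirms it: a dark disc with the wrench, whose nut/stud is at crop (498,270), worm (428,290), handle hole (59,407) and pin (633,355). Next I compute world positions.

```bash
cat >h.py <<'E'
import numpy as np
def ray(c,u,v,z):
    T=np.array(c['cam_to_world']);d=T[:3,:3]@[(u-c['cx'])/c['fx'],(v-c['cy'])/c['fy'],1];o=T[:3,3]
    return o+d*(z-o[2])/d[2]
def proj(c,p):
    T=np.array(c['cam_to_world']);q=T[:3,:3].T@(np.array(p)-T[:3,3]);return np.array([c['cx']+c['fx']*q[0]/q[2],c['cy']+c['fy']*q[1]/q[2]])
E
python3 - <<'E'
import pickle,numpy as np
from h import *
c=pickle.load(open('s0.pkl','rb'))['top']
P={}
for n,u,v,z in [('stud',498,270,37),('worm',428,290,41.5),('end',59,407,33),('disc',498,280,20),('pin',633,355,61)]:
    P[n]=ray(c,180+(u+.5)/7-.5,130+(v+.5)/7-.5,z);print(n,P[n].round(1))
d=P['stud']-P['end'];print('wrench +x deg',np.degrees(np.arctan2(d[1],d[0])),np.hypot(*d[:2]))
d=P['pin']-P['disc'];print('frame yaw',np.degrees(np.arctan2(d[1],d[0]))+45)
E
```

```text
stud [553.4 -95.8  37. ]
worm [542.6 -63.5  41.5]
end [485.9 107.   33. ]
disc [551.8 -95.7  20. ]
pin [ 510.9 -158.1   61. ]
wrench +x deg -71.58151557010136 213.66223241648078
frame yaw -78.23482241986808
```

The light disc at (633,355) doesn't fit the pin, since the handle lies along frame +y. The dark dot at (575,117) does fit it. The stud and worm agree with the wrench geometry: wrench +x is at -71.6°, which is nearly the tool's +y. I'll move above the worm with the fingers shut.

>>> drive_tool(
  deltas=[
    {"x": 0.0305,"y": -0.026,"wz": 0.028,"claw": -1},
    {"x": 0.0305,"y": -0.026,"claw": -1},
    {"x": 0.0305,"y": -0.026,"claw": -1},
    {"x": 0.0305,"y": -0.026,"claw": -1},
    {"x": 0.0305,"y": -0.026,"claw": -1},
  ],
  force=10,
)

```text
schema error: expected keys x, y, z, wx, wy, wz, claw
```

>>> drive_tool(
  deltas=[
    {"x": 0.0305,"y": -0.026,"claw": -1},
    {"x": 0.0305,"y": -0.026,"claw": -1},
    {"x": 0.0305,"y": -0.026,"claw": -1},
    {"x": 0.0305,"y": -0.026,"claw": -1},
    {"x": 0.0305,"y": -0.026,"claw": -1},
  ],
)

```text
schema error: expected keys x, y, z, wx, wy, wz, claw
```

>>> drive_tool(
  deltas=[
    {"x": 0.0305,"y": -0.026,"claw": -1},
    {"x": 0.0305,"y": -0.026,"claw": -1},
    {"x": 0.0305,"y": -0.026,"claw": -1},
    {"x": 0.0305,"y": -0.026,"claw": -1},
    {"x": 0,"y": 0,"claw": -1},
  ],
)

```text
schema error: expected keys x, y, z, wx, wy, wz, claw
```

All keys are required.

>>> drive_tool(
  deltas=[
    {"x": 0.0305,"y": -0.026,"z": 0,"wx": 0,"wy": 0,"wz": 0.028,"claw": -1},
    {"x": 0.0305,"y": -0.026,"z": 0,"wx": 0,"wy": 0,"wz": 0,"claw": -1},
    {"x": 0.0305,"y": -0.026,"z": 0,"wx": 0,"wy": 0,"wz": 0,"claw": -1},
    {"x": 0.0305,"y": -0.026,"z": 0,"wx": 0,"wy": 0,"wz": 0,"claw": -1},
    {"x": 0.0305,"y": -0.026,"z": 0,"wx": 0,"wy": 0,"wz": 0,"claw": -1},
  ],
  force=10,
)

```text
time: 0.52
ee_pos: [325.8, -436.5, 218.3]
orientation: [-179.9, 0.0, 18.4]
contact_force: [-0.1, -0.1, 0.3]
width: 64.0
grip_force: 0.0
```

>>> drive_tool(
  deltas=[
    {"x": 0.0305,"y": -0.026,"z": 0,"wx": 0,"wy": 0,"wz": 0,"claw": -1},
    {"x": 0.0305,"y": -0.026,"z": 0,"wx": 0,"wy": 0,"wz": 0,"claw": -1},
    {"x": 0.0305,"y": -0.026,"z": 0,"wx": 0,"wy": 0,"wz": 0,"claw": -1},
    {"x": 0.0305,"y": -0.026,"z": 0,"wx": 0,"wy": 0,"wz": 0,"claw": -1},
    {"x": 0.0305,"y": -0.026,"z": 0,"wx": 0,"wy": 0,"wz": 0,"claw": -1},
  ],
)

```text
time: 0.93
ee_pos: [429.3, -265.0, 218.5]
orientation: [-180.0, 0.0, 18.4]
contact_force: [0.5, -0.3, -0.4]
width: 30.8
grip_force: 0.0
```

>>> drive_tool(
  deltas=[
    {"x": 0.0305,"y": -0.026,"z": 0,"wx": 0,"wy": 0,"wz": 0,"claw": -1},
    {"x": 0.0305,"y": -0.026,"z": 0,"wx": 0,"wy": 0,"wz": 0,"claw": -1},
    {"x": 0.0305,"y": -0.026,"z": 0,"wx": 0,"wy": 0,"wz": 0,"claw": -1},
    {"x": 0.0305,"y": -0.026,"z": 0,"wx": 0,"wy": 0,"wz": 0,"claw": -1},
    {"x": 0,"y": 0,"z": 0,"wx": 0,"wy": 0,"wz": 0,"claw": -1},
  ],
)

```text
time: 1.35
ee_pos: [516.0, -118.8, 218.5]
orientation: [-179.7, -0.3, 19.3]
contact_force: [-0.1, 0.8, -0.4]
width: 1.2
grip_force: 0.0
```

>>> drive_tool(
  deltas=[
    {"x": 0.0085,"y": -0.0112,"z": 0.02,"wx": 0,"wy": 0,"wz": 0,"claw": -1},
    {"x": 0.0085,"y": -0.0112,"z": 0.02,"wx": 0,"wy": 0,"wz": 0,"claw": -1},
    {"x": 0.0085,"y": -0.0112,"z": 0.02,"wx": 0,"wy": 0,"wz": 0,"claw": -1},
    {"x": 0.0085,"y": -0.0112,"z": 0.02,"wx": 0,"wy": 0,"wz": 0,"claw": -1},
    {"x": 0.0085,"y": -0.0112,"z": 0.02,"wx": 0,"wy": 0,"wz": 0,"claw": -1},
  ],
)

```text
time: 1.77
ee_pos: [534.1, -62.7, 117.5]
orientation: [-180.0, 0.0, 18.4]
contact_force: [0.1, 0.5, 1.1]
width: 0.3
grip_force: 0.0
```

```bash
python3 - <<'E'
from bench import arm
import cv2,pickle
from h import *
c=arm.snapshot('wrist');pickle.dump(c,open('w1.pkl','wb'))
cv2.imwrite('pics/w1.png',cv2.resize(c['image'],(768,576),interpolation=cv2.INTER_CUBIC))
s=arm.get_state();print(s['ee_pos'],s['orientation'],s['contact_force'])
for p in [(553.4,-95.8,37),(542.6,-63.5,41.5)]: print(proj(c,p)*1.5)
E
```

```text
[532.46342842 -58.31104049 113.90179965] [-179.66353097    0.31051974   18.73009067] [-0.19940374  2.37110323 -1.8122713 ]
[449.10808211 288.06699875]
[390.33781867 290.45505518]
```

View pics/w1.png

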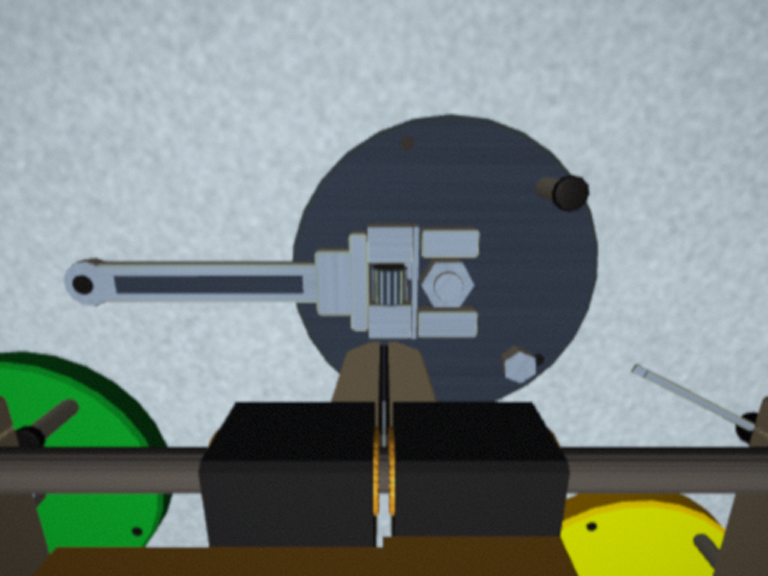

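The wrist view shows the worm at (390,286), stud at (449,286) and jaws at (450,243) and (448,325), with the nut flats parallel to the jaws. The dark pin is at (570,193). This agrees with the projections to about 2 mm, so I'll descend to just above the back of the worm.

>>> drive_tool(
  deltas=[
    {"x": 0.003,"y": -0.002,"z": 0.022,"wx": 0,"wy": 0,"wz": 0,"claw": -1},
    {"x": 0.003,"y": -0.002,"z": 0.022,"wx": 0,"wy": 0,"wz": 0,"claw": -1},
    {"x": 0.002,"y": -0.002,"z": 0.014,"wx": 0,"wy": 0,"wz": 0,"claw": -1},
    {"x": 0.001,"y": -0.001,"z": 0.006,"wx": 0,"wy": 0,"wz": 0,"claw": -1},
    {"x": 0,"y": 0,"z": 0.002,"wx": 0,"wy": 0,"wz": 0,"claw": -1},
  ],
)

```text
time: 2.23
ee_pos: [540.0, -53.7, 51.9]
orientation: [-180.0, 0.1, 18.5]
contact_force: [-0.5, 0.4, 0.5]
width: 0.4
grip_force: 0.0
```

>>> drive_tool(
  deltas=[
    {"x": 0,"y": 0,"z": 0.002,"wx": 0,"wy": 0,"wz": 0,"claw": -1},
    {"x": 0,"y": 0,"z": 0.002,"wx": 0,"wy": 0,"wz": 0,"claw": -1},
    {"x": 0,"y": 0,"z": 0.002,"wx": 0,"wy": 0,"wz": 0,"claw": -1},
    {"x": 0,"y": 0,"z": 0.001,"wx": 0,"wy": 0,"wz": 0,"claw": -1},
    {"x": 0,"y": 0,"z": 0,"wx": 0,"wy": 0,"wz": 0,"claw": -1},
  ],
)

```text
time: 2.65
ee_pos: [540.8, -53.8, 46.0]
orientation: [180.0, -0.0, 18.4]
contact_force: [0.3, 0.3, 0.2]
width: 0.2
grip_force: 0.0
```

>>> drive_tool(
  deltas=[
    {"x": 0,"y": 0,"z": 0.0015,"wx": 0,"wy": 0,"wz": 0,"claw": -1},
    {"x": 0,"y": 0,"z": 0.001,"wx": 0,"wy": 0,"wz": 0,"claw": -1},
    {"x": 0,"y": 0,"z": 0.001,"wx": 0,"wy": 0,"wz": 0,"claw": -1},
    {"x": 0,"y": 0,"z": 0.0005,"wx": 0,"wy": 0,"wz": 0,"claw": -1},
    {"x": 0,"y": 0,"z": 0,"wx": 0,"wy": 0,"wz": 0,"claw": -1},
  ],
)

```text
time: 3.07
ee_pos: [540.6, -53.6, 41.5]
orientation: [-180.0, 0.0, 18.4]
contact_force: [0.1, -0.2, 0.1]
width: 0.4
grip_force: 0.0
```

>>> drive_tool(
  deltas=[
    {"x": 0,"y": 0,"z": 0.0005,"wx": 0,"wy": 0,"wz": 0,"claw": -1},
    {"x": 0,"y": 0,"z": 0.0005,"wx": 0,"wy": 0,"wz": 0,"claw": -1},
    {"x": 0,"y": 0,"z": 0,"wx": 0,"wy": 0,"wz": 0,"claw": -1},
  ],
)

```text
time: 3.32
ee_pos: [540.6, -53.6, 40.6]
orientation: [-180.0, 0.0, 18.4]
contact_force: [0.2, 0.1, 0.7]
width: 0.3
grip_force: 0.0
```

>>> drive_tool(
  deltas=[
    {"x": 0,"y": 0,"z": 0.0005,"wx": 0,"wy": 0,"wz": 0,"claw": -1},
    {"x": 0,"y": 0,"z": 0.0005,"wx": 0,"wy": 0,"wz": 0,"claw": -1},
    {"x": 0,"y": 0,"z": 0,"wx": 0,"wy": 0,"wz": 0,"claw": -1},
  ],
)

```text
time: 3.57
ee_pos: [540.7, -53.6, 40.2]
orientation: [180.0, -0.0, 18.4]
contact_force: [-1.5, 0.4, 4.3]
width: 0.7
grip_force: 2.0
```

>>> drive_tool(
  deltas=[
    {"x": 0,"y": 0,"z": 0.0004,"wx": 0,"wy": 0,"wz": 0,"claw": -1},
    {"x": 0,"y": 0.002,"z": 0,"wx": 0,"wy": 0,"wz": 0,"claw": -1},
    {"x": 0,"y": 0.002,"z": 0,"wx": 0,"wy": 0,"wz": 0,"claw": -1},
  ],
)

```text
time: 3.82
ee_pos: [540.8, -54.0, 40.1]
orientation: [-179.7, 0.1, 18.5]
contact_force: [-4.0, 7.9, 9.8]
width: 0.6
grip_force: 6.3
```

The finger edge is catching the worm's back slope. I'll lift, move forward and press on the top instead.

>>> drive_tool(
  deltas=[
    {"x": 0,"y": -0.002,"z": -0.002,"wx": 0,"wy": 0,"wz": 0,"claw": -1},
    {"x": 0,"y": 0,"z": -0.003,"wx": 0,"wy": 0,"wz": 0,"claw": -1},
    {"x": 0,"y": 0.004,"z": 0,"wx": 0,"wy": 0,"wz": 0,"claw": -1},
    {"x": 0,"y": 0,"z": 0.002,"wx": 0,"wy": 0,"wz": 0,"claw": -1},
    {"x": 0,"y": 0,"z": 0.001,"wx": 0,"wy": 0,"wz": 0,"claw": -1},
  ],
)

```text
time: 4.23
ee_pos: [543.2, -60.7, 41.6]
orientation: [179.9, -0.0, 18.4]
contact_force: [-1.5, -0.9, 12.2]
width: 0.5
grip_force: 6.1
```

>>> drive_tool(
  deltas=[
    {"x": 0,"y": 0,"z": 0.0005,"wx": 0,"wy": 0,"wz": 0,"claw": -1},
    {"x": 0,"y": 0,"z": 0,"wx": 0,"wy": 0,"wz": 0,"claw": -1},
  ],
)

```text
time: 4.4
ee_pos: [543.1, -60.8, 41.7]
orientation: [179.9, -0.0, 18.4]
contact_force: [-0.8, -1.5, 7.3]
width: 0.3
grip_force: 3.9
```

>>> drive_tool(
  deltas=[
    {"x": 0,"y": 0.0025,"z": 0,"wx": 0,"wy": 0,"wz": 0,"claw": -1},
    {"x": 0,"y": 0.0025,"z": 0,"wx": 0,"wy": 0,"wz": 0,"claw": -1},
    {"x": 0,"y": 0.0025,"z": 0,"wx": 0,"wy": 0,"wz": 0,"claw": -1},
  ],
)

```text
time: 4.65
ee_pos: [544.6, -65.0, 41.7]
orientation: [-179.9, 0.0, 18.5]
contact_force: [-2.3, 3.2, 10.0]
width: 0.1
grip_force: 5.0
```

>>> drive_tool(
  deltas=[
    {"x": 0,"y": 0.0025,"z": 0,"wx": 0,"wy": 0,"wz": 0,"claw": -1},
    {"x": 0,"y": 0.0025,"z": 0,"wx": 0,"wy": 0,"wz": 0,"claw": -1},
    {"x": 0,"y": 0.0025,"z": 0,"wx": 0,"wy": 0,"wz": 0,"claw": -1},
  ],
)

```text
time: 4.9
ee_pos: [547.4, -73.4, 40.9]
orientation: [-180.0, -0.0, 18.5]
contact_force: [0.3, 0.2, 1.4]
width: 0.7
grip_force: 0.0
```

>>> drive_tool(
  deltas=[
    {"x": 0,"y": 0,"z": -0.004,"wx": 0,"wy": 0,"wz": 0,"claw": -1},
    {"x": 0,"y": -0.016,"z": 0,"wx": 0,"wy": 0,"wz": 0,"claw": -1},
    {"x": 0,"y": 0,"z": 0.002,"wx": 0,"wy": 0,"wz": 0,"claw": -1},
    {"x": 0,"y": 0,"z": 0.0015,"wx": 0,"wy": 0,"wz": 0,"claw": -1},
    {"x": 0,"y": 0,"z": 0.0005,"wx": 0,"wy": 0,"wz": 0,"claw": -1},
  ],
)

```text
time: 5.32
ee_pos: [542.1, -57.1, 41.4]
orientation: [-179.9, 0.0, 18.5]
contact_force: [-2.6, 3.4, 11.2]
width: 0.3
grip_force: 5.6
```

>>> drive_tool(
  deltas=[
    {"x": 0,"y": 0.0025,"z": 0,"wx": 0,"wy": 0,"wz": 0,"claw": -1},
    {"x": 0,"y": 0.0025,"z": 0,"wx": 0,"wy": 0,"wz": 0,"claw": -1},
    {"x": 0,"y": 0.0025,"z": 0,"wx": 0,"wy": 0,"wz": 0,"claw": -1},
  ],
)

```text
time: 5.57
ee_pos: [544.6, -64.4, 41.6]
orientation: [-179.9, -0.0, 18.5]
contact_force: [-2.8, 4.2, 9.4]
width: 0.5
grip_force: 4.7
```

>>> drive_tool(
  deltas=[
    {"x": 0,"y": 0.0025,"z": 0,"wx": 0,"wy": 0,"wz": 0,"claw": -1},
    {"x": 0,"y": 0.0025,"z": 0,"wx": 0,"wy": 0,"wz": 0,"claw": -1},
  ],
)

```text
time: 5.73
ee_pos: [546.4, -69.3, 41.5]
orientation: [-179.9, -0.0, 18.5]
contact_force: [-0.9, 2.6, 4.6]
width: 0.7
grip_force: 2.0
```

>>> drive_tool(
  deltas=[
    {"x": 0,"y": 0,"z": -0.004,"wx": 0,"wy": 0,"wz": 0,"claw": -1},
    {"x": 0,"y": -0.0125,"z": 0,"wx": 0,"wy": 0,"wz": 0,"claw": -1},
    {"x": 0,"y": 0,"z": 0.002,"wx": 0,"wy": 0,"wz": 0,"claw": -1},
    {"x": 0,"y": 0,"z": 0.0015,"wx": 0,"wy": 0,"wz": 0,"claw": -1},
    {"x": 0,"y": 0,"z": 0.0005,"wx": 0,"wy": 0,"wz": 0,"claw": -1},
  ],
)

```text
time: 6.15
ee_pos: [541.9, -56.6, 41.2]
orientation: [-179.9, 0.0, 18.5]
contact_force: [-2.6, 3.3, 10.7]
width: 0.3
grip_force: 5.5
```

>>> drive_tool(
  deltas=[
    {"x": 0,"y": 0.0025,"z": 0,"wx": 0,"wy": 0,"wz": 0,"claw": -1},
    {"x": 0,"y": 0.0025,"z": 0,"wx": 0,"wy": 0,"wz": 0,"claw": -1},
    {"x": 0,"y": 0.0025,"z": 0,"wx": 0,"wy": 0,"wz": 0,"claw": -1},
  ],
)

```text
time: 6.4
ee_pos: [544.6, -62.8, 41.7]
orientation: [-179.8, -0.0, 18.6]
contact_force: [-1.4, 4.3, 9.3]
width: 0.7
grip_force: 4.3
```

>>> drive_tool(
  deltas=[
    {"x": 0,"y": 0.0025,"z": 0,"wx": 0,"wy": 0,"wz": 0,"claw": -1},
    {"x": 0,"y": 0.0025,"z": 0,"wx": 0,"wy": 0,"wz": 0,"claw": -1},
  ],
)

```text
time: 6.57
ee_pos: [546.7, -67.6, 41.7]
orientation: [-179.9, -0.1, 18.6]
contact_force: [-0.7, 3.4, 6.9]
width: 0.5
grip_force: 3.6
```

```bash
python3 - <<'E'
from bench import arm
import cv2,pickle
from h import *
c=arm.snapshot('wrist');pickle.dump(c,open('w2.pkl','wb'))
cv2.imwrite('pics/w2.png',cv2.resize(c['image'],(768,576),interpolation=cv2.INTER_CUBIC))
E
```

```text
(no output)
```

View pics/w2.png

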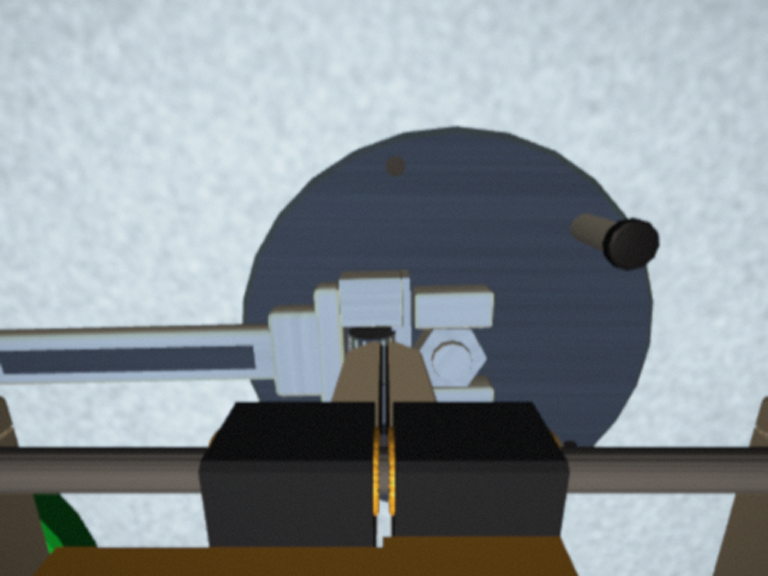

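The worm is turning and the moving jaw face (455,328) is near the nut flat (450,330). Next stroke.

>>> drive_tool(
  deltas=[
    {"x": 0,"y": 0,"z": -0.004,"wx": 0,"wy": 0,"wz": 0,"claw": -1},
    {"x": 0,"y": -0.0125,"z": 0,"wx": 0,"wy": 0,"wz": 0,"claw": -1},
    {"x": 0,"y": 0,"z": 0.002,"wx": 0,"wy": 0,"wz": 0,"claw": -1},
    {"x": 0,"y": 0,"z": 0.0015,"wx": 0,"wy": 0,"wz": 0,"claw": -1},
    {"x": 0,"y": 0,"z": 0.0005,"wx": 0,"wy": 0,"wz": 0,"claw": -1},
  ],
)

```text
time: 7.03
ee_pos: [541.6, -56.5, 41.0]
orientation: [-179.9, 0.1, 18.5]
contact_force: [-3.5, 3.3, 10.2]
width: 0.6
grip_force: 5.4
```

>>> drive_tool(
  deltas=[
    {"x": 0,"y": 0.0025,"z": 0,"wx": 0,"wy": 0,"wz": 0,"claw": -1},
    {"x": 0,"y": 0.0025,"z": 0,"wx": 0,"wy": 0,"wz": 0,"claw": -1},
  ],
)

```text
time: 7.2
ee_pos: [542.9, -59.5, 41.6]
orientation: [-179.7, 0.1, 18.6]
contact_force: [-3.3, 4.2, 12.5]
width: 0.5
grip_force: 6.1
```

>>> drive_tool(
  deltas=[
    {"x": 0,"y": 0.002,"z": 0,"wx": 0,"wy": 0,"wz": 0,"claw": -1},
    {"x": 0,"y": 0.002,"z": 0,"wx": 0,"wy": 0,"wz": 0,"claw": -1},
  ],
)

```text
time: 7.37
ee_pos: [544.4, -63.2, 41.6]
orientation: [-179.7, 0.0, 18.6]
contact_force: [-3.1, 7.7, 11.3]
width: 0.7
grip_force: 5.5
```

>>> drive_tool(
  deltas=[
    {"x": 0,"y": 0.002,"z": 0,"wx": 0,"wy": 0,"wz": 0,"claw": -1},
    {"x": 0,"y": 0.0015,"z": 0,"wx": 0,"wy": 0,"wz": 0,"claw": -1},
  ],
)

```text
time: 7.53
ee_pos: [545.2, -64.9, 41.6]
orientation: [-179.6, 0.0, 18.6]
contact_force: [-4.5, 7.5, 13.0]
width: 0.3
grip_force: 6.0
```

The drag force rose to 8.7 N and the worm stalled, so the jaw is probably snug. I'll lift straight off and look.

>>> drive_tool(
  deltas=[
    {"x": 0,"y": 0,"z": -0.004,"wx": 0,"wy": 0,"wz": 0,"claw": -1},
    {"x": 0,"y": 0,"z": -0.02,"wx": 0,"wy": 0,"wz": 0,"claw": -1},
    {"x": -0.01,"y": 0,"z": -0.025,"wx": 0,"wy": 0,"wz": 0,"claw": -1},
    {"x": -0.01,"y": 0,"z": -0.01,"wx": 0,"wy": 0,"wz": 0,"claw": -1},
    {"x": 0,"y": 0,"z": 0,"wx": 0,"wy": 0,"wz": 0,"claw": -1},
  ],
)

```text
time: 7.95
ee_pos: [526.9, -78.4, 101.5]
orientation: [179.9, -0.1, 18.3]
contact_force: [-0.7, -0.5, -0.6]
width: 0.0
grip_force: 0.0
```

```bash
python3 - <<'E'
from bench import arm
import cv2,pickle
from h import *
c=arm.snapshot('wrist');pickle.dump(c,open('w3.pkl','wb'))
u,v=map(int,proj(c,(550,-85,34)));print(u,v)
im=c['image'][v-50:v+55,u-70:u+70]
cv2.imwrite('pics/w3.png',cv2.resize(im,None,fx=5.5,fy=5.5,interpolation=cv2.INTER_CUBIC))
s=arm.get_state();print(s['ee_pos'],s['contact_force'])
E
```

```text
272 182
[527.11040286 -77.77415936 100.35246952] [-0.20491194 -0.18592457 -0.71937776]
```

View pics/w3.png

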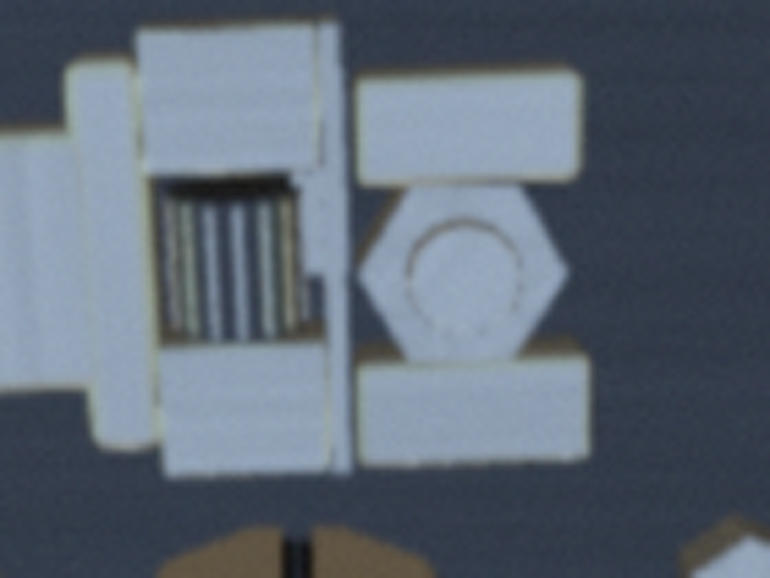

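The crop shows both jaws (470,182 and 470,360) touching the nut flats, with the stud at (465,280), so it's snug. Next I go to the robot side of the handle end, about 30 mm clear.

>>> drive_tool(
  deltas=[
    {"x": -0.0026,"y": -0.0346,"z": 0,"wx": 0,"wy": 0,"wz": 0,"claw": -1},
    {"x": -0.0026,"y": -0.0346,"z": 0,"wx": 0,"wy": 0,"wz": 0,"claw": -1},
    {"x": -0.0026,"y": -0.0346,"z": 0,"wx": 0,"wy": 0,"wz": 0,"claw": -1},
    {"x": -0.0026,"y": -0.0346,"z": 0,"wx": 0,"wy": 0,"wz": 0,"claw": -1},
    {"x": -0.0026,"y": -0.0346,"z": 0,"wx": 0,"wy": 0,"wz": 0,"claw": -1},
  ],
)

```text
time: 8.42
ee_pos: [459.3, 84.7, 98.5]
orientation: [-180.0, 0.1, 18.4]
contact_force: [0.8, 1.0, 0.3]
width: 0.8
grip_force: 0.0
```

>>> drive_tool(
  deltas=[
    {"x": 0,"y": 0,"z": 0,"wx": 0,"wy": 0,"wz": 0,"claw": -1},
    {"x": 0,"y": 0,"z": 0,"wx": 0,"wy": 0,"wz": 0,"claw": -1},
  ],
)

```text
time: 8.58
ee_pos: [459.2, 85.9, 98.7]
orientation: [-179.9, 0.1, 18.8]
contact_force: [0.0, -0.1, -0.6]
width: 0.3
grip_force: 0.0
```

```bash
python3 - <<'E'
from bench import arm
import cv2,pickle
from h import *
c=arm.snapshot('wrist');pickle.dump(c,open('w4.pkl','wb'))
cv2.imwrite('pics/w4.png',cv2.resize(c['image'],(768,576),interpolation=cv2.INTER_CUBIC))
s=arm.get_state();print(s['ee_pos'],s['orientation'],s['contact_force'])
for p in [s['ee_pos'],(s['ee_pos'][0],s['ee_pos'][1],27)]: print(proj(c,p)*1.5)
E
```

```text
[460.03782511  83.8963437   98.81885855] [1.79987931e+02 7.98843052e-02 1.85493238e+01] [ 0.22761129 -1.1741275   0.57433897]
[390.09617455 363.17191081]
[388.34393683 305.60077314]
```

View pics/w4.png

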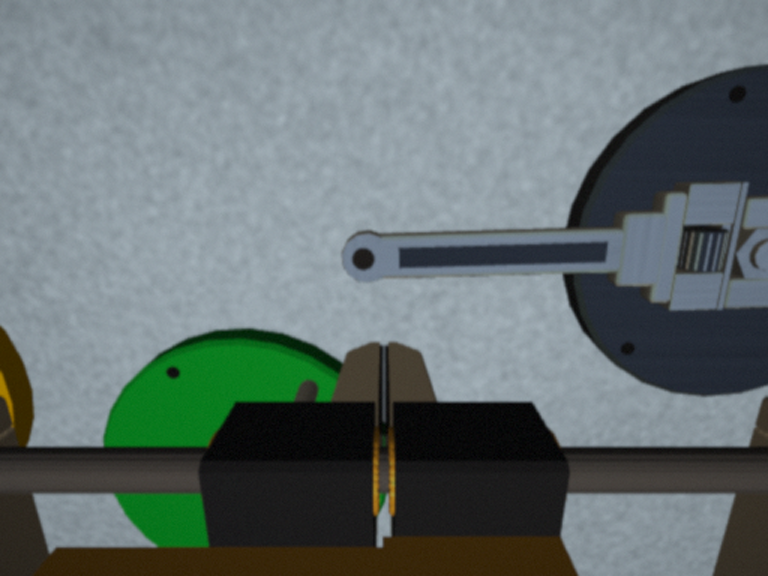

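The handle runs through (388,256) with its hole at (363,258). My descent spot projects to (388,305), about 28 mm clear on the robot side, and the green disc isn't under it. I'll descend 10 mm further inward.

>>> drive_tool(
  deltas=[
    {"x": 0,"y": 0.005,"z": 0.02,"wx": 0,"wy": 0,"wz": 0,"claw": -1},
    {"x": 0,"y": 0.005,"z": 0.02,"wx": 0,"wy": 0,"wz": 0,"claw": -1},
    {"x": 0,"y": 0,"z": 0.02,"wx": 0,"wy": 0,"wz": 0,"claw": -1},
    {"x": 0,"y": 0,"z": 0.01,"wx": 0,"wy": 0,"wz": 0,"claw": -1},
    {"x": 0,"y": 0,"z": 0.006,"wx": 0,"wy": 0,"wz": 0,"claw": -1},
  ],
)

```text
time: 9.05
ee_pos: [463.2, 71.6, 21.8]
orientation: [179.9, 0.2, 18.2]
contact_force: [0.3, 0.1, 0.2]
width: 0.3
grip_force: 0.0
```

>>> drive_tool(
  deltas=[
    {"x": 0.003,"y": 0,"z": 0,"wx": 0,"wy": 0,"wz": -0.03,"claw": -1},
    {"x": 0.002,"y": 0,"z": 0,"wx": 0,"wy": 0,"wz": 0,"claw": -1},
    {"x": 0.002,"y": 0,"z": 0,"wx": 0,"wy": 0,"wz": 0,"claw": -1},
    {"x": 0,"y": 0,"z": 0,"wx": 0,"wy": 0,"wz": 0,"claw": -1},
  ],
)

```text
time: 9.38
ee_pos: [471.2, 76.3, 24.5]
orientation: [180.0, -0.1, 20.1]
contact_force: [-0.5, -0.2, 0.3]
width: 0.6
grip_force: 0.0
```

>>> drive_tool(
  deltas=[
    {"x": 0.0015,"y": 0,"z": 0,"wx": 0,"wy": 0,"wz": 0,"claw": -1},
    {"x": 0.0015,"y": 0,"z": 0,"wx": 0,"wy": 0,"wz": 0,"claw": -1},
    {"x": 0,"y": 0,"z": 0,"wx": 0,"wy": 0,"wz": 0,"claw": -1},
  ],
)

```text
time: 9.63
ee_pos: [472.0, 77.0, 24.0]
orientation: [180.0, 0.1, 20.1]
contact_force: [-1.9, -0.5, 1.8]
width: 0.5
grip_force: 1.1
```

>>> drive_tool(
  deltas=[
    {"x": 0.0015,"y": 0,"z": 0,"wx": 0,"wy": 0,"wz": 0,"claw": -1},
    {"x": 0.0015,"y": 0,"z": 0,"wx": 0,"wy": 0,"wz": 0,"claw": -1},
    {"x": 0,"y": 0,"z": 0,"wx": 0,"wy": 0,"wz": 0,"claw": -1},
  ],
)

```text
time: 9.88
ee_pos: [475.4, 78.7, 23.8]
orientation: [-180.0, 0.0, 20.2]
contact_force: [-2.3, -1.1, 1.9]
width: 0.7
grip_force: 1.3
```

Contact came at about (472,77) with 2 N. Now I swing in a slow arc about the nut, 0.04 rad per row.

>>> drive_tool(
  deltas=[
    {"x": 0.0076,"y": -0.0004,"z": 0,"wx": 0,"wy": 0,"wz": 0.04,"claw": -1},
    {"x": 0.0076,"y": -0.0004,"z": 0,"wx": 0,"wy": 0,"wz": 0.04,"claw": -1},
    {"x": 0.0076,"y": -0.0004,"z": 0,"wx": 0,"wy": 0,"wz": 0.04,"claw": -1},
    {"x": 0.0076,"y": -0.0004,"z": 0,"wx": 0,"wy": 0,"wz": 0.04,"claw": -1},
  ],
)

```text
time: 10.22
ee_pos: [503.2, 88.8, 23.6]
orientation: [-180.0, 0.1, 10.9]
contact_force: [-3.7, -1.3, 1.8]
width: 0.7
grip_force: 1.9
```

>>> drive_tool(
  deltas=[
    {"x": 0.0076,"y": -0.0004,"z": 0,"wx": 0,"wy": 0,"wz": 0.04,"claw": -1},
    {"x": 0.0076,"y": -0.0004,"z": 0,"wx": 0,"wy": 0,"wz": 0.04,"claw": -1},
    {"x": 0.0076,"y": -0.0004,"z": 0,"wx": 0,"wy": 0,"wz": 0.04,"claw": -1},
    {"x": 0.0076,"y": -0.0004,"z": 0,"wx": 0,"wy": 0,"wz": 0.04,"claw": -1},
    {"x": 0,"y": 0,"z": 0,"wx": 0,"wy": 0,"wz": 0,"claw": -1},
  ],
)

```text
time: 10.63
ee_pos: [535.4, 94.7, 23.6]
orientation: [-180.0, -0.1, 1.8]
contact_force: [-1.3, -0.2, -1.3]
width: 0.5
grip_force: 0.5
```

```bash
python3 - <<'E'
from bench import arm
import cv2,pickle
from h import *
c=arm.snapshot('top');pickle.dump(c,open('t1.pkl','wb'))
cv2.imwrite('pics/t1.png',cv2.resize(c['image'][120:220,180:300],None,fx=6,fy=6,interpolation=cv2.INTER_CUBIC))
s=arm.get_state();p=s['ee_pos']-[553.4,-95.8,0];print(s['ee_pos'],s['orientation'],s['contact_force'],np.degrees(np.arctan2(p[1],p[0])),np.hypot(p[0],p[1]))
E
```

```text
[535.24241634  94.74472116  23.640276  ] [-1.79975089e+02 -1.33242842e-01  1.89877255e+00] [ 0.46253955  0.12257532 -0.73247991] 95.44345120118385 191.40791155630268
```

View pics/t1.png

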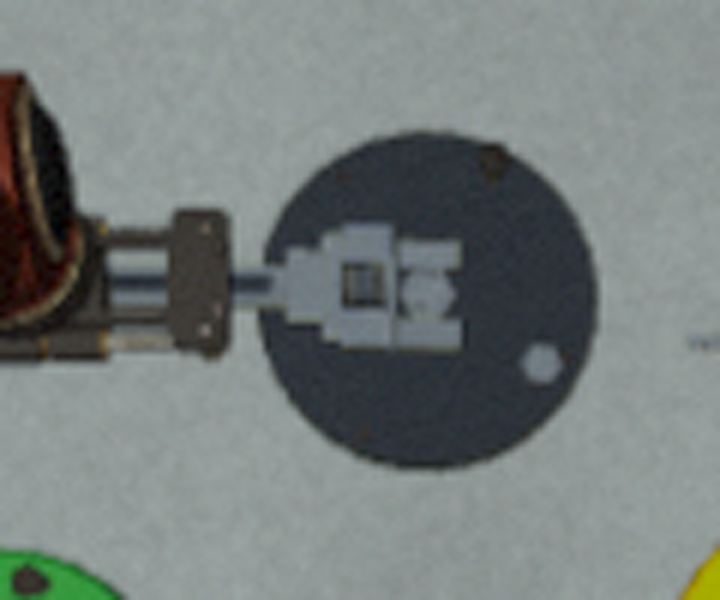

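The wrench and nut turn together, with the handle now along image-left at (200,283). About 25° remain.

>>> drive_tool(
  deltas=[
    {"x": 0.0076,"y": -0.0004,"z": 0,"wx": 0,"wy": 0,"wz": 0.04,"claw": -1},
    {"x": 0.0076,"y": -0.0004,"z": 0,"wx": 0,"wy": 0,"wz": 0.04,"claw": -1},
    {"x": 0.0076,"y": -0.0004,"z": 0,"wx": 0,"wy": 0,"wz": 0.04,"claw": -1},
    {"x": 0.0076,"y": -0.0004,"z": 0,"wx": 0,"wy": 0,"wz": 0.04,"claw": -1},
    {"x": 0.0076,"y": -0.0004,"z": 0,"wx": 0,"wy": 0,"wz": 0.04,"claw": -1},
  ],
)

```text
time: 11.1
ee_pos: [570.6, 95.0, 23.5]
orientation: [-180.0, 0.2, -9.6]
contact_force: [-3.6, 0.7, 2.1]
width: 0.4
grip_force: 1.9
```

>>> drive_tool(
  deltas=[
    {"x": 0.0076,"y": -0.0004,"z": 0,"wx": 0,"wy": 0,"wz": 0.04,"claw": -1},
    {"x": 0.0076,"y": -0.0004,"z": 0,"wx": 0,"wy": 0,"wz": 0.04,"claw": -1},
    {"x": 0.0076,"y": -0.0004,"z": 0,"wx": 0,"wy": 0,"wz": 0.04,"claw": -1},
    {"x": 0.0057,"y": -0.0003,"z": 0,"wx": 0,"wy": 0,"wz": 0.03,"claw": -1},
    {"x": 0.0038,"y": -0.0002,"z": 0,"wx": 0,"wy": 0,"wz": 0.02,"claw": -1},
  ],
)

```text
time: 11.52
ee_pos: [603.7, 89.1, 23.6]
orientation: [-180.0, 0.0, -19.4]
contact_force: [-3.8, 1.4, 0.3]
width: 0.3
grip_force: 1.5
```

>>> drive_tool(
  deltas=[
    {"x": 0,"y": 0,"z": 0,"wx": 0,"wy": 0,"wz": 0,"claw": -1},
    {"x": 0,"y": 0,"z": 0,"wx": 0,"wy": 0,"wz": 0,"claw": -1},
  ],
)

```text
time: 11.68
ee_pos: [604.6, 88.7, 23.7]
orientation: [-180.0, -0.1, -19.3]
contact_force: [-0.7, 1.3, -0.4]
width: 0.3
grip_force: 0.4
```

>>> drive_tool(
  deltas=[
    {"x": 0.0057,"y": -0.0003,"z": 0,"wx": 0,"wy": 0,"wz": 0.03,"claw": -1},
    {"x": 0.0038,"y": -0.0002,"z": 0,"wx": 0,"wy": 0,"wz": 0.02,"claw": -1},
    {"x": 0.0038,"y": -0.0002,"z": 0,"wx": 0,"wy": 0,"wz": 0.02,"claw": -1},
    {"x": 0,"y": 0,"z": 0,"wx": 0,"wy": 0,"wz": 0,"claw": -1},
    {"x": 0,"y": 0,"z": 0,"wx": 0,"wy": 0,"wz": 0,"claw": -1},
  ],
)

```text
time: 12.1
ee_pos: [617.8, 84.2, 23.9]
orientation: [-180.0, -0.1, -23.4]
contact_force: [-0.7, 0.5, -0.1]
width: 0.4
grip_force: 0.2
```

>>> drive_tool(
  deltas=[
    {"x": -0.01,"y": 0,"z": 0,"wx": 0,"wy": 0,"wz": 0,"claw": -1},
    {"x": -0.02,"y": 0,"z": 0,"wx": 0,"wy": 0,"wz": 0,"claw": -1},
    {"x": 0,"y": 0,"z": -0.03,"wx": 0,"wy": 0,"wz": 0,"claw": -1},
    {"x": 0,"y": 0.02,"z": -0.04,"wx": 0,"wy": 0,"wz": 0,"claw": -1},
    {"x": 0,"y": 0.03,"z": -0.02,"wx": 0,"wy": 0,"wz": 0,"claw": -1},
  ],
)

```text
time: 12.52
ee_pos: [573.4, 55.1, 114.4]
orientation: [-179.7, -0.4, -23.0]
contact_force: [1.5, -0.7, 0.5]
width: 0.5
grip_force: 0.0
```

>>> drive_tool(
  deltas=[
    {"x": 0,"y": 0.035,"z": 0,"wx": 0,"wy": 0,"wz": 0,"claw": -1},
    {"x": 0,"y": 0.035,"z": 0,"wx": 0,"wy": 0,"wz": 0,"claw": -1},
    {"x": 0,"y": 0.01,"z": 0,"wx": 0,"wy": 0,"wz": 0,"claw": -1},
    {"x": 0,"y": 0,"z": 0,"wx": 0,"wy": 0,"wz": 0,"claw": -1},
    {"x": 0,"y": 0,"z": 0,"wx": 0,"wy": 0,"wz": 0,"claw": -1},
  ],
)

```text
time: 12.93
ee_pos: [538.9, -21.7, 111.4]
orientation: [-179.9, -0.1, -23.4]
contact_force: [-0.0, 0.7, -0.0]
width: 0.5
grip_force: 0.0
```

```bash
python3 - <<'E'
from bench import arm
import cv2,pickle
from h import *
c=arm.snapshot('wrist');pickle.dump(c,open('w5.pkl','wb'))
w1=pickle.load(open('w1.pkl','rb'))
def warp(c,z=33.5,s=3,R=55,ctr=(553.4,-95.8)):
    q=np.array([(ctr[0]+a*R,ctr[1]+b*R,z) for a,b in((1,1),(1,-1),(-1,-1),(-1,1))])
    src=np.float32([proj(c,p) for p in q]); n=2*R*s
    return cv2.warpPerspective(c['image'],cv2.getPerspectiveTransform(src,np.float32([(0,0),(n,0),(n,n),(0,n)])),(n,n),flags=cv2.INTER_CUBIC)
a,b=warp(w1),warp(c)
cv2.imwrite('pics/cmp.png',cv2.resize(np.hstack([a,b]),(792,396)))
s=arm.get_state();print(s['ee_pos'],s['orientation'],s['contact_force'])
E
```

```text
[539.17089865 -20.13580963 111.12267235] [-1.79897434e+02 -6.78309048e-02 -2.32923855e+01] [ 0.4233823   0.32470792 -0.17774323]
```

View pics/cmp.png

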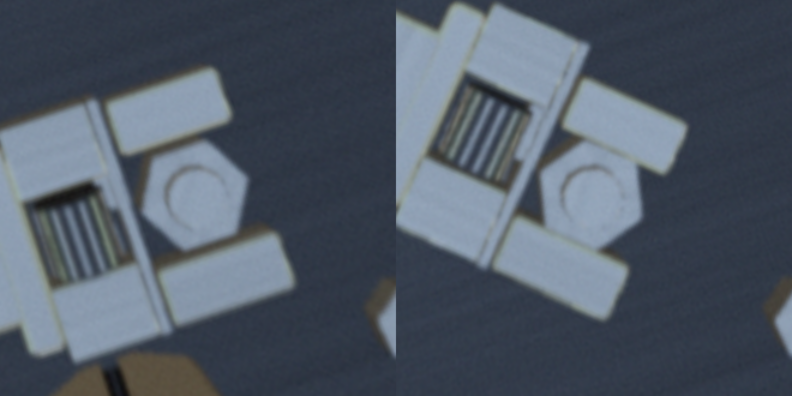

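The left panel is the start and the right is now: the nut (592,194) is held by the jaws (625,130 and 560,265) and has turned clockwise about 40–45°. I'll fit the hex and wrench angles numerically.

```bash
cat >m.py <<'E'
import cv2,pickle,sys
from h import *
from scipy.ndimage import map_coordinates
S=4
def warp(c,z=33,R=55,ctr=(553.4,-95.8)):
    q=[(ctr[0]+a*R,ctr[1]+b*R,z) for a,b in((1,1),(1,-1),(-1,-1),(-1,1))];n=2*R*S
    M=cv2.getPerspectiveTransform(np.float32([proj(c,p) for p in q]),np.float32([(0,0),(n,0),(n,n),(0,n)]))
    return cv2.cvtColor(cv2.warpPerspective(c['image'],M,(n,n),flags=cv2.INTER_CUBIC),cv2.COLOR_BGR2GRAY).astype(float)
def hexfit(g):
    g=cv2.GaussianBlur(g,(0,0),2);best=(-1e9,);t=np.linspace(-6,6,13)
    for cx in np.arange(-5,5.1,.5):
      for cy in np.arange(-5,5.1,.5):
        for a in np.arange(0,60,1.):
          sc=[]
          for k in range(6):
            n=np.radians(a+30+60*k);nx,ny=np.cos(n),-np.sin(n)
            X=lambda r:[g.shape[0]/2+S*(cy+r*ny+t*nx),g.shape[0]/2+S*(cx+r*nx-t*ny)]
            sc.append((map_coordinates(g,X(12.5),order=1)-map_coordinates(g,X(14.5),order=1)).mean())
          v=sum(sorted(sc)[2:])   # four best (free) edges
          if v>best[0]: best=(v,a,cx,cy)
    return best
def wang(g):
    g=cv2.GaussianBlur(g,(0,0),2);gx,gy=cv2.Sobel(g,-1,1,0),cv2.Sobel(g,-1,0,1)
    h=g.shape[0]/2;yy,xx=np.mgrid[:2*h,:2*h];m=np.hypot(gx,gy)
    ok=(np.hypot(xx-h,yy-h)>19*S)&(m>np.percentile(m,90))
    hist,_=np.histogram(np.degrees(np.arctan2(-gy,gx))[ok]%90,bins=180,range=(0,90),weights=m[ok])
    k=np.argmax(np.convolve(np.r_[hist[-3:],hist,hist[:3]],np.ones(7),'valid'));i=np.arange(k-5,k+6)
    return (.5*(np.sum(i*hist[i%180])/hist[i%180].sum()+.5))%90
for f in sys.argv[1:]:
    c=pickle.load(open(f,'rb'));g=warp(c);print(f,'hex',np.round(hexfit(g),1),'wrench',round(wang(g),1))
E
python3 m.py w1.pkl w3.pkl w5.pkl
```

```text
w1.pkl hex [275.6  18.   -1.   -1. ] wrench 18.6
w3.pkl hex [288.9  19.   -1.   -1. ] wrench 19.8
w5.pkl hex [288.1  36.   -1.   -0.5] wrench 65.4
```

From the start the nut has turned about 42–43° (wrench now -24.6°, target about -27°). I'll retrace and push about 2.5° more.

>>> drive_tool(
  deltas=[
    {"x": 0,"y": -0.03,"z": 0,"wx": 0,"wy": 0,"wz": 0,"claw": -1},
    {"x": 0,"y": -0.035,"z": 0,"wx": 0,"wy": 0,"wz": 0,"claw": -1},
    {"x": 0,"y": -0.035,"z": 0,"wx": 0,"wy": 0,"wz": 0,"claw": -1},
    {"x": 0,"y": -0.03,"z": 0.02,"wx": 0,"wy": 0,"wz": 0,"claw": -1},
    {"x": 0,"y": 0,"z": 0.02,"wx": 0,"wy": 0,"wz": 0,"claw": -1},
  ],
)

```text
time: 13.4
ee_pos: [593.2, 111.2, 71.1]
orientation: [-179.3, -0.2, -22.5]
contact_force: [-0.2, 1.2, -0.4]
width: 0.4
grip_force: 0.0
```

>>> drive_tool(
  deltas=[
    {"x": 0,"y": 0,"z": 0.025,"wx": 0,"wy": 0,"wz": 0,"claw": -1},
    {"x": 0,"y": 0,"z": 0.02,"wx": 0,"wy": 0,"wz": 0,"claw": -1},
    {"x": 0,"y": 0,"z": 0.005,"wx": 0,"wy": 0,"wz": 0,"claw": -1},
    {"x": 0.01,"y": 0,"z": 0,"wx": 0,"wy": 0,"wz": 0,"claw": -1},
    {"x": 0.01,"y": 0,"z": 0,"wx": 0,"wy": 0,"wz": 0,"claw": -1},
  ],
)

```text
time: 13.82
ee_pos: [607.9, 92.5, 20.5]
orientation: [-180.0, 0.1, -23.2]
contact_force: [0.8, 0.0, -0.1]
width: 0.4
grip_force: 0.0
```

>>> drive_tool(
  deltas=[
    {"x": 0.006,"y": 0,"z": 0,"wx": 0,"wy": 0,"wz": 0,"claw": -1},
    {"x": 0.004,"y": 0,"z": 0,"wx": 0,"wy": 0,"wz": 0,"claw": -1},
    {"x": 0,"y": 0,"z": 0,"wx": 0,"wy": 0,"wz": 0,"claw": -1},
  ],
)

```text
time: 14.07
ee_pos: [618.1, 86.4, 21.5]
orientation: [-179.9, -0.1, -23.4]
contact_force: [0.3, -0.7, -0.2]
width: 0.5
grip_force: 0.0
```

>>> drive_tool(
  deltas=[
    {"x": 0.003,"y": 0,"z": 0,"wx": 0,"wy": 0,"wz": 0.016,"claw": -1},
    {"x": 0.003,"y": 0,"z": 0,"wx": 0,"wy": 0,"wz": 0.016,"claw": -1},
    {"x": 0.003,"y": 0,"z": 0,"wx": 0,"wy": 0,"wz": 0.014,"claw": -1},
    {"x": 0,"y": 0,"z": 0,"wx": 0,"wy": 0,"wz": 0,"claw": -1},
    {"x": 0,"y": 0,"z": 0,"wx": 0,"wy": 0,"wz": 0,"claw": -1},
  ],
)

```text
time: 14.48
ee_pos: [625.2, 82.8, 21.0]
orientation: [-180.0, 0.0, -26.0]
contact_force: [-1.4, 2.2, -0.9]
width: 0.5
grip_force: 1.0
```

>>> drive_tool(
  deltas=[
    {"x": -0.01,"y": 0,"z": 0,"wx": 0,"wy": 0,"wz": 0,"claw": -1},
    {"x": -0.02,"y": 0,"z": 0,"wx": 0,"wy": 0,"wz": 0,"claw": -1},
    {"x": 0,"y": 0,"z": -0.03,"wx": 0,"wy": 0,"wz": 0,"claw": -1},
    {"x": 0,"y": 0.02,"z": -0.04,"wx": 0,"wy": 0,"wz": 0,"claw": -1},
    {"x": 0,"y": 0.03,"z": -0.02,"wx": 0,"wy": 0,"wz": 0,"claw": -1},
  ],
)

```text
time: 14.9
ee_pos: [580.4, 54.4, 111.5]
orientation: [-179.7, -0.4, -25.7]
contact_force: [0.1, -0.7, 1.0]
width: 0.3
grip_force: 0.0
```

>>> drive_tool(
  deltas=[
    {"x": 0,"y": 0.035,"z": 0,"wx": 0,"wy": 0,"wz": 0,"claw": -1},
    {"x": 0,"y": 0.035,"z": 0,"wx": 0,"wy": 0,"wz": 0,"claw": -1},
    {"x": 0,"y": 0.01,"z": 0,"wx": 0,"wy": 0,"wz": 0,"claw": -1},
    {"x": 0,"y": 0,"z": 0,"wx": 0,"wy": 0,"wz": 0,"claw": -1},
    {"x": 0,"y": 0,"z": 0,"wx": 0,"wy": 0,"wz": 0,"claw": -1},
  ],
)

```text
time: 15.32
ee_pos: [542.7, -20.6, 108.6]
orientation: [-179.9, -0.1, -26.1]
contact_force: [0.2, 0.5, -0.2]
width: 0.3
grip_force: 0.0
```

```bash
python3 - <<'E'
from bench import arm
import pickle
pickle.dump(arm.snapshot('wrist'),open('w6.pkl','wb'))
s=arm.get_state();print(s['ee_pos'],s['contact_force'])
E
python3 m.py w6.pkl
```

```text
[543.03493973 -19.02491337 108.33418882] [ 0.2578612   0.25060587 -0.5526922 ]
w6.pkl hex [290.4  33.   -1.   -0.5] wrench 62.9
```

The nut is now at -27° against 18° at the start, so 45°, and the wrench is aligned at -27.1°. Last look to check snugness.

```bash
python3 - <<'E'
import sys;sys.argv=['m']
from m import *
a,b=[warp(pickle.load(open(f,'rb')))[80:360,80:360] for f in('w3.pkl','w6.pkl')]
cv2.imwrite('pics/fin.png',cv2.resize(np.hstack([a,b]),(796,398),interpolation=cv2.INTER_CUBIC))
E
```

```text
[ WARN:0@0.159] global loadsave.cpp:1063 imwrite_ Unsupported depth image for selected encoder is fallbacked to CV_8U.
```

View pics/fin.png

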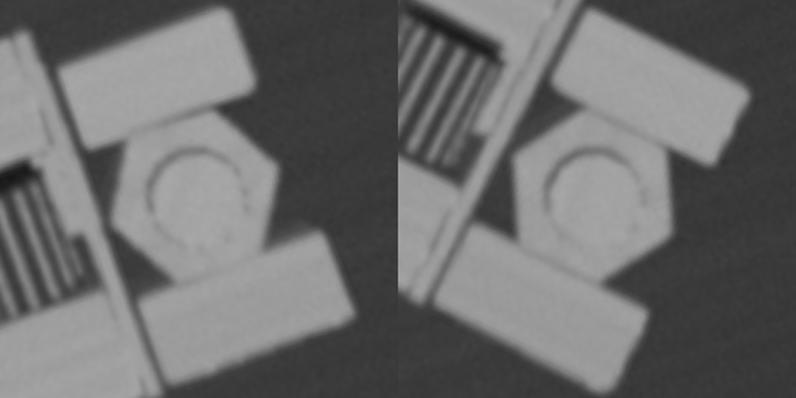

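In both panels, before (left) and after the swing (right), the jaws sit flush on the nut flats with the same gap, so it's still snug. The robot is clear, so I'm handing in.

```bash
python3 -c "
from bench import arm
print(arm.sign_off())"
```

```text
the job is handed in; nothing more can be done
None
```

I closed the jaw snugly on the dark unwinder's brake nut with light worm strokes, then swung the handle to tighten the nut about 45° clockwise. The wrench is flat and snug, and the job was handed in after about 15 s of robot time.

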